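# Seat a brass clock blank on its parallels

### The job

The brass block in the small vise still sits a little high above the two thin steel parallel bars under it, so the bars can slide. Pick up the white-footed tapper and tap the block straight down with its foot, not with the gripper, until the block is firmly home on both bars; then stand the tapper upright on the bench again, away from the vise.

Things in the scene. Friction and masses are not known exactly. Their poses are not given: they have to be found in the camera images.
- work: brass block 70 x 40 x 30 mm high, gripped in a fixed steel vise (jaw tops at z 65 mm); place and yaw vary. Origin: centre of underside; x along its length and the jaws, z up. Slides only straight down: starts 4-8 mm above the bars, moves under a 10 N push, stays where left, stops hard on the bars (top then 80 mm above the bench). A 15-25 N push there wedges it firmly.
- parallel_a: loose ground-steel parallel bar, 140 x 8 x 20 mm high, lying on the vise bed (30 mm above the bench) under the +y side of the block; its ends stick out past the jaws. Origin at the centre of its underside, x along its length, z up.
- parallel_b: the other, identical parallel bar, under the -y side of the block.
- tapper: hand tapper standing on its foot, 96 mm tall, 0.1-0.2 kg: white nylon foot 36 mm across (0-30 mm up), round wooden handle 24 mm across (30-80 mm; grip it 60 mm up), knob 32 mm across on top. Origin: centre of the foot's flat underside, the tapping face; z up. In a row with a plain steel cylinder and an oil bottle, in any order, centres 80 mm or more apart, all under 100 mm tall.
There are look-alikes about, which are no part of the job. What is shaped like the parallel_b but turquoise is not meant.

How it is judged:
By the outcome, as a careful person would: the job done as asked, in the order asked, and still so for the second after the job is handed in, with the robot touching nothing.
It also fails if it takes over 48 s, if anything falls off the work surface, if the arm or the gripper's body presses on something with over 40 N, if the wrist force passes 120 N, or if a joint passes its speed limit or range.

### The arm

A 6-joint arm with a two-finger parallel gripper is mounted at the origin on the work surface. World frame = base frame: x ahead of the robot, y to its left, z up, the work surface at z = 0. Lengths are in m, angles in rad, forces in N, time in s.
With the tool pointing down it reaches from about 0.225 to 0.875 m from the base axis. Payload 3.4 kg.
Tool frame: the origin (TCP) lies between the finger pads; the fingertips stand 22 mm ahead of it and the grasp point (between the pads) lies 3 mm ahead of it (manip.finger_overhang is the distance from the TCP to the fingertips, in m); z points along the fingers, y is the line along which they close (so a half turn about z gives the same grasp; the last joint's range is limited). The gripper opens to 85 mm and grips with 20 to 120 N. Pads are 22 mm wide; open, the fingers measure 114 mm over their backs; the gripper's body (76 mm by 85 mm) begins 54 mm behind the grasp point. The pads swing forward as they close: fully open they stand 13 mm farther back than shut.
Start: joints at [0.999, 0.276, 1.505, -0, 1.361, -0.121], TCP at [0.251, 0.518, 0.253] pointing down, gripper open.
Joint ranges: [-2.89, 2.89], [-0.75, 2.08], [0.22, 2.7], [-1.18, 4.32], [0.11, 2.71], [-2.7, 2.7]. Speed limits (rad/s): [2.57, 2.57, 3.14, 3.14, 3.14, 3.14].

### API

Orientations are given as a unit quaternion [w, x, y, z].
In Python, from rig import get_state, eyes, order, manip gives the robot as it stands.
- The arm moves only by the tool drive_tool, never from a script. Its argument "rows" is a list of rows, each a list of 4 numbers: the shift along the tool's x, y, z in units of 25 mm (1.0 is 25 mm), then the turn about the tool's z in units of 6 degrees (1.0 is 6 degrees). A call has exactly 8 rows; each row is the pose to reach, as a shift and turn from the pose commanded when the call began, along the tool's axes at that moment; what a row does not reach only later rows make up. A row lasts 1/12 s, in which the tool goes at most 41.7 mm and 7.16 degrees, less where a joint would pass 70% of its speed; a pose out of reach is approached as far as the arm can. A call with a gripper value outside its range is refused whole. "grip" is the finger opening in mm, from 0 to 85.4, set as the call begins (left out, the last holds). The fingers move at their own pace and stop on an object; "newtons" is the grip in N (left out, the last holds). Time passes only in rows, so rows that repeat a pose let the fingers close, or fill a call up. It gives the time, the measured TCP pose, the force, the opening and the grip force at its end, in the units of the state.
- get_state(): the state, without advancing time (a new reading comes with each control period).
- eyes.get_image(name): name is "scene" or "top"; returns (picture, depth): 420x560x3 uint8, red, green, blue; 420x560 float32, m along the optical axis (not along the pixel's ray), 0 where there is no reading.
- eyes.camera_info(name): a dict with "fx", "fy", "cx", "cy" (pixels), "R" (3x3) and "t" (3): a world point X has camera coordinates R X + t. Camera axes: x right, y down, z forward; pixel columns grow to the right and rows downward; lengths in m; the calibration is good to about 2 mm. A picture is of the moment at which its call begins. camera_info takes no time and is no camera call.
- order.sign_off(): hands the job in; it is judged then, once.
The state is a dict: "clock": time; "qpos": joint angles; "qd": joint speeds; "effort": joint torques, N m; "position": TCP position; "ee_rot": TCP orientation; "contact_force": force on the tool from outside, world axes, zero at the start; "moment": the same for the moment, N m; "width": finger opening in m; "gripper_force": force on a finger pad.
Only numpy, scipy, OpenCV 4.12 (cv2) and the standard library are available. Lean on these libraries where they do the work, as an engineer would, in place of code of your own. Each camera call takes 0.05 s, during which the arm holds its last target. There are 200 camera calls.

## Working session

There is one attempt and no reset: what is moved stays moved. The work goes in short steps, Python scripts to look and compute and a tool call to move; the robot and the scene stay as the last step left them, time stands still between calls to the robot, and variables do not carry over. Pictures are saved under pics/ and viewed, at most 10 in all, crops included, and the job is handed in when it is done.

Besides the shell and the picture viewer there is one more tool, called after ">>>" in YAML: its name, and indented under it one key for each argument. drive_tool: Moves the arm, as the interface text tells. Its arguments: {"type":"object","properties":{"rows":{"type":"array","items":{"type":"array","items":{"type":"number"}}},"grip":{"type":"number"},"newtons":{"type":"number"}},"required":["rows"]}

```bash
mkdir -p pics; cat > h.py <<'E'
import numpy as np, cv2
from rig import get_state, eyes, order, manip
def snap(n,tag):
    im,d=eyes.get_image(n); np.savez(f'pics/{tag}.npz',im=im,d=d)
    cv2.imwrite(f'pics/{tag}.png',im[:,:,::-1]); return im,d
def cloud(n,d):
    c=eyes.camera_info(n); v,u=np.indices(d.shape)
    P=np.stack([(u-c['cx'])/c['fx']*d,(v-c['cy'])/c['fy']*d,d],-1)
    return (P-np.array(c['t']))@np.array(c['R'])
def ray(n,u,v,z):
    c=eyes.camera_info(n); R=np.array(c['R']); t=np.array(c['t'])
    o=-R.T@t; r=R.T@np.array([(u-c['cx'])/c['fx'],(v-c['cy'])/c['fy'],1])
    return o+r*(z-o[2])/r[2]
E
python3 - <<'E'
from h import *
for n in("top","scene"):
    im,d=snap(n,n+'0'); c=eyes.camera_info(n); print(n,-np.array(c['R']).T@np.array(c['t']),c['fx'])
s=get_state();print(s['clock'],s['position'],s['ee_rot'],s['contact_force'],s['width'])
E
```

```text
top [ 0.43117442 -0.04792343  0.89946303] 454.31095538643837
scene [0.87005467 0.22810645 0.75400102] 479.3914729321191
0.1 [0.25026079 0.51718178 0.25252982] [-2.89420083e-04  2.23484194e-01  9.74707199e-01 -7.78893196e-04] [-0.82090151  0.83193385 -0.40810273] 0.08568820908020049
```

View pics/top0.png

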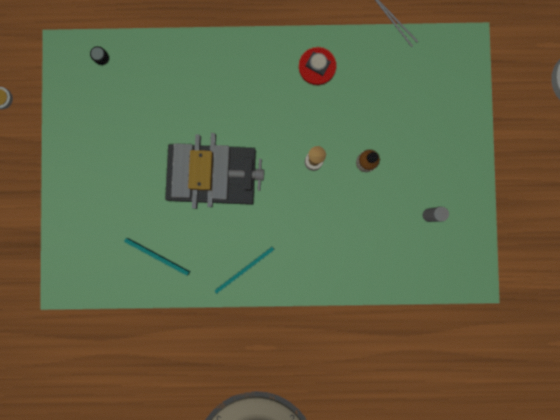

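View pics/scene0.png

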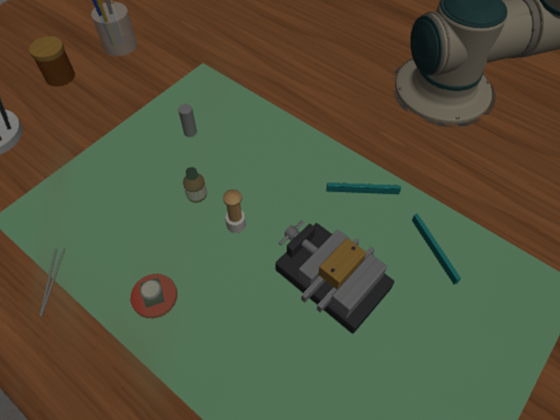

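The tapper (wooden knob, white foot) is at top (316,156) and scene (234,210). Things that could be taken for it are the oil bottle at top (369,160), the steel cylinder at (437,214), the white object on the red dish at (318,63) and the dark cylinder at (98,55). The block is brass at top (201,170). The grey bars under it stick out at (198,140) and (212,140). The turquoise bars at (157,256) and (245,270) are decoys.

```bash
python3 - <<'E'
from h import *
T=np.load('pics/top0.npz');S=np.load('pics/scene0.npz')
def reg(n,Z,box):
    u0,v0,u1,v1=box
    return Z['im'][v0:v1,u0:u1],cloud(n,Z['d'])[v0:v1,u0:u1]
# tapper
for n,Z,b in(("top",T,(296,138,340,178)),("scene",S,(215,180,255,240))):
    im,P=reg(n,Z,b); h=cv2.cvtColor(im,cv2.COLOR_RGB2HSV); m=(P[...,2]>.008)&(P[...,2]<.11)
    hi=m&(P[...,2]>.088); w=m&(h[...,1]<70)&(h[...,2]>110)&(P[...,2]<.035)&(P[...,2]>.024)
    print(n,'maxz',P[m][:,2].max().round(4),'knob',P[hi].mean(0).round(4),P[hi].min(0).round(3),P[hi].max(0).round(3),hi.sum(),'foot',P[w].mean(0).round(4),P[w].min(0).round(3),P[w].max(0).round(3),w.sum())
    wood=m&(h[...,1]>110)&(h[...,0]<25); vv,uu=np.nonzero(wood); 
    q=wood&(P[...,2]>.08); v2,u2=np.nonzero(q); (cu,cv),r=cv2.minEnclosingCircle(np.c_[u2,v2].astype(np.float32)); print('knob circ',cu+b[0],cv+b[1],r,ray(n,cu+b[0],cv+b[1],.088).round(4))
# block
for n,Z,b in(("top",T,(160,125,245,215)),("scene",S,(270,225,400,330))):
    im,P=reg(n,Z,b); h=cv2.cvtColor(im,cv2.COLOR_RGB2HSV)
    m=(h[...,0]>8)&(h[...,0]<28)&(h[...,1]>120)&(P[...,2]>.075)
    m=m&(P[...,2]>np.median(P[m][:,2])-.006)
    c,_=cv2.findContours(m.astype(np.uint8),0,2); c=max(c,key=cv2.contourArea)[:,0]
    z=np.median(P[m][:,2])
    W=np.array([ray(n,u+b[0],v+b[1],.086)[:2] for u,v in c])
    (x,y),(w,hh),a=cv2.minAreaRect((W*1000).astype(np.float32)); print(n,'block',x,y,w,hh,a,'z',z,'pix',m.sum(), 'mean',P[m].mean(0))
# highest near
im,P=reg("top",T,(150,30,480,230)); print('tallest',np.nanmax(P[...,2]))
a=cv2.resize(T['im'][130:220,155:275],None,fx=5,fy=5,interpolation=2); b=cv2.resize(S['im'][180:250,205:265],None,fx=6,fy=6,interpolation=2)
b=cv2.copyMakeBorder(b,0,max(0,450-b.shape[0]),0,0,0)[:450]
b=cv2.resize(b,(200,250)) if 0 else b
o=np.hstack([cv2.resize(a,(440,330)),cv2.resize(b[:420],(314,330))]); cv2.imwrite('pics/crop1.png',o[:,:,::-1]); print(o.shape)
E
```

```text
top maxz 0.1005 knob [ 0.5626 -0.1203  0.0949] [ 0.547 -0.137  0.088] [ 0.578 -0.106  0.1  ] 248 foot [ 0.5562 -0.1156  0.0302] [ 0.546 -0.137  0.025] [ 0.576 -0.103  0.035] 90
knob circ 316.55555534362793 154.88888931274414 8.259026527404785 [ 0.5624 -0.1201  0.088 ]
scene maxz 0.1 knob [ 0.5639 -0.1191  0.0947] [ 0.546 -0.137  0.088] [ 0.578 -0.106  0.1  ] 249 foot [ 0.5659 -0.1154  0.0307] [ 0.544 -0.137  0.028] [ 0.58  -0.105  0.033] 94
knob circ 232.20520210266113 197.7832374572754 8.664495468139648 [ 0.5624 -0.1216  0.088 ]
top block 540.0784301757812 89.73926544189453 39.78230667114258 70.06827545166016 86.63335418701172 z 0.08850720365489477 pix 821 mean [0.53861972 0.08836331 0.09436094]
scene block 540.2554321289062 89.93281555175781 40.53325271606445 70.33563995361328 86.360595703125 z 0.08824182455085368 pix 1021 mean [0.54474678 0.09160261 0.09399556]
tallest 0.8994630284539816
(330, 754, 3)
```

View pics/crop1.png

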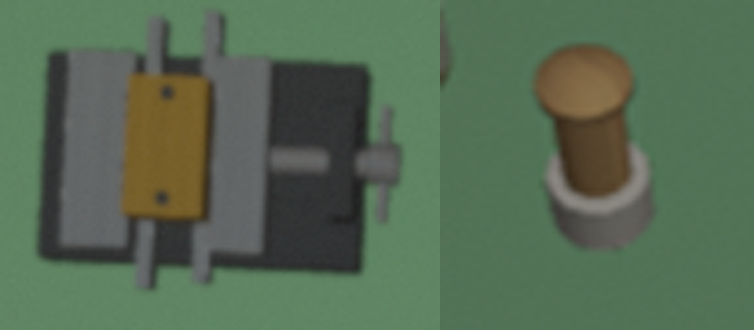

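The crop confirms the tapper: wooden knob and handle on a white foot, at (0.5625, -0.120). Its knob is at about 96 mm, as it should be. The block is at (0.540, 0.090), measures 70x40 mm as given, and its top is at about 0.086–0.088 m. Next I move above the tapper.

```bash
cat > go.py <<'E'
import sys
from h import *
from scipy.spatial.transform import Rotation as Ro
s=get_state(); q=s['ee_rot']; R=Ro.from_quat([q[1],q[2],q[3],q[0]])
t=np.array([float(a) for a in sys.argv[1:4]])
print('t',round(s['clock'],2),'p',np.round(s['position'],4),'F',np.round(s['contact_force'],1),'w',round(s['width'],4),'tilt',np.round(R.as_matrix()[:,2],3),'units',np.round(R.inv().apply(t-s['position'])/.025,2))
E
python3 go.py .5625 -.120 .17
```

```text
t 0.1 p [0.2503 0.5172 0.2525] F [-0.8  0.8 -0.4] w 0.0857 tilt [-0.001 -0.001 -1.   ] units [-22.35 -17.49   3.33]
```

>>> drive_tool:
  rows:
    - [-22.35,-17.5,0]
    - [-22.35,-17.5,0]
    - [-22.35,-17.5,0]
    - [-22.35,-17.5,0]
    - [-22.35,-17.5,0]
    - [-22.35,-17.5,0]
    - [-22.35,-17.5,0]
    - [-22.35,-17.5,0]
  grip: 70
  newtons: 80

```text
invalid input
```

Each row needs 4 numbers.

>>> drive_tool:
  rows:
    - [-22.35,-17.5,0,0]
    - [-22.35,-17.5,0,0]
    - [-22.35,-17.5,0,0]
    - [-22.35,-17.5,0,0]
    - [-22.35,-17.5,0,0]
    - [-22.35,-17.5,0,0]
    - [-22.35,-17.5,0,0]
    - [-22.35,-17.5,0,0]
  grip: 70
  newtons: 80

```text
clock: 0.77
position: [0.3973, 0.2163, 0.2531]
ee_rot: [-0.0, 0.223, 0.975, -0.0]
contact_force: [0.8, 0.4, 0.2]
width: 0.0699
gripper_force: 0.0
```

```bash
python3 go.py .5625 -.120 .17
```

```text
t 0.77 p [0.3973 0.2163 0.2531] F [0.8 0.4 0.2] w 0.0699 tilt [-0.  0. -1.] units [-11.81  -9.24   3.32]
```

>>> drive_tool:
  rows:
    - [-11.8,-9.2,0,0]
    - [-11.8,-9.2,0,0]
    - [-11.8,-9.2,0,0]
    - [-11.8,-9.2,0,0]
    - [-11.8,-9.2,0,0]
    - [-11.8,-9.2,0,0]
    - [-11.8,-9.2,0,0]
    - [-11.8,-9.2,0,0]

```text
clock: 1.43
position: [0.5448, -0.0828, 0.2529]
ee_rot: [-0.0, 0.224, 0.975, 0.0]
contact_force: [0.5, -1.1, 0.3]
width: 0.0702
gripper_force: 0.0
```

```bash
python3 go.py .5625 -.120 .17
```

```text
t 1.43 p [ 0.5448 -0.0828  0.2529] F [ 0.5 -1.1  0.3] w 0.0702 tilt [-0.001  0.001 -1.   ] units [-1.29 -1.03  3.32]
```

>>> drive_tool:
  rows:
    - [-1.3,-1.03,1,0]
    - [-1.3,-1.03,2,0]
    - [-1.3,-1.03,3.3,0]
    - [-1.3,-1.03,3.3,0]
    - [-1.3,-1.03,3.3,0]
    - [-1.3,-1.03,3.3,0]
    - [-1.3,-1.03,3.3,0]
    - [-1.3,-1.03,3.3,0]

```text
clock: 2.1
position: [0.5637, -0.1179, 0.1731]
ee_rot: [0.002, 0.223, 0.975, -0.0]
contact_force: [-0.1, 0.1, 0.9]
width: 0.0696
gripper_force: 0.0
```

```bash
python3 go.py .5625 -.120 .063
```

```text
t 2.1 p [ 0.5637 -0.1179  0.1731] F [-0.1  0.1  0.9] w 0.0696 tilt [ 0.004 -0.001 -1.   ] units [ 0.03 -0.1   4.4 ]
```

>>> drive_tool:
  rows:
    - [0,-0.1,1,0]
    - [0,-0.1,2,0]
    - [0,-0.1,3,0]
    - [0,-0.1,4,0]
    - [0,-0.1,4.3,0]
    - [0,-0.1,4.3,0]
    - [0,-0.1,4.3,0]
    - [0,-0.1,4.3,0]

```text
clock: 2.77
position: [0.563, -0.1207, 0.0653]
ee_rot: [0.002, 0.223, 0.975, -0.0]
contact_force: [0.7, 0.3, -0.1]
width: 0.0697
gripper_force: 0.0
```

```bash
python3 go.py .5625 -.120 .063
```

```text
t 2.77 p [ 0.563  -0.1207  0.0653] F [ 0.7  0.3 -0.1] w 0.0697 tilt [ 0.004 -0.001 -1.   ] units [0.03 0.01 0.09]
```

>>> drive_tool:
  rows:
    - [0,0,0.08,0]
    - [0,0,0.08,0]
    - [0,0,0.08,0]
    - [0,0,0.08,0]
    - [0,0,0.08,0]
    - [0,0,0.08,0]
    - [0,0,0.08,0]
    - [0,0,0.08,0]
  grip: 10
  newtons: 90

```text
clock: 3.43
position: [0.5619, -0.1207, 0.0622]
ee_rot: [0.001, 0.223, 0.975, -0.0]
contact_force: [-0.7, -0.0, 5.4]
width: 0.0252
gripper_force: 77.2
```

```bash
python3 go.py .5625 -.120 .063
```

```text
t 3.43 p [ 0.5619 -0.1207  0.0622] F [-0.7 -0.   5.4] w 0.0252 tilt [ 0.001 -0.001 -1.   ] units [-0.01  0.04 -0.03]
```

Gripped: the opening is 25 mm, against a 24 mm handle. Now lift.

>>> drive_tool:
  rows:
    - [0,0,0,0]
    - [0,0,-0.2,0]
    - [0,0,-1,0]
    - [0,0,-2,0]
    - [0,0,-3,0]
    - [0,0,-4,0]
    - [0,0,-4.8,0]
    - [0,0,-4.8,0]

```text
clock: 4.1
position: [0.5639, -0.121, 0.1856]
ee_rot: [0.004, 0.223, 0.975, -0.0]
contact_force: [0.4, 0.5, -1.4]
width: 0.0249
gripper_force: 78.5
```

```bash
python3 go.py .540 .0897 .180; python3 - <<'E'
from h import *
im,d=snap("scene","scene1"); im2,d2=snap("top","top1")
o=np.hstack([cv2.resize(im[40:300,130:330],(400,520)),cv2.resize(im2[60:260,200:360],(400,500))[:520] if 0 else cv2.resize(im2[60:260,210:360],(390,520))])
cv2.imwrite('pics/crop2.png',o[:,:,::-1])
E
```

```text
t 4.1 p [ 0.5639 -0.121   0.1856] F [ 0.4  0.5 -1.4] w 0.0249 tilt [ 0.008 -0.003 -1.   ] units [4.53 7.17 0.19]
```

View pics/crop2.png

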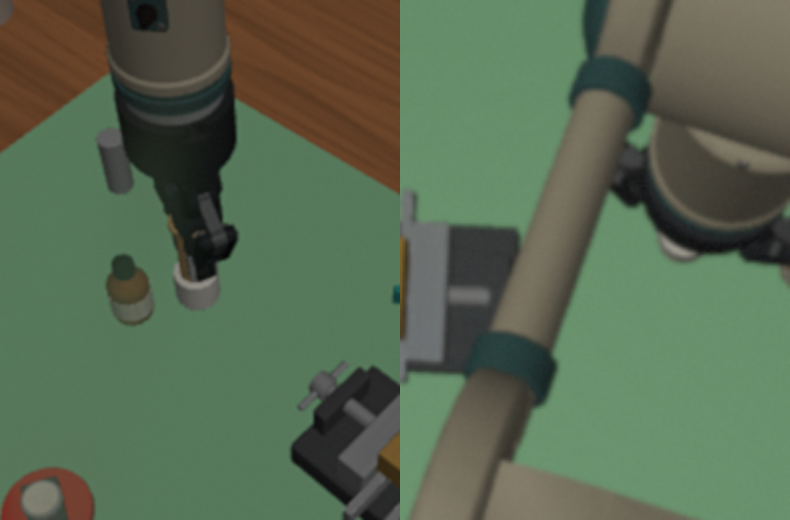

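The scene view shows the tapper upright in the gripper, with its white foot clear of the bench at about (197,290) in the crop. I move over the block.

>>> drive_tool:
  rows:
    - [4.5,7.15,0,0]
    - [4.5,7.15,0,0]
    - [4.5,7.15,0,0]
    - [4.5,7.15,0,0]
    - [4.5,7.15,0,0]
    - [4.5,7.15,0,0]
    - [4.5,7.15,0,0]
    - [4.5,7.15,0,0]

```text
clock: 4.87
position: [0.5372, 0.0895, 0.1796]
ee_rot: [-0.001, 0.223, 0.975, -0.001]
contact_force: [0.2, -1.0, -2.0]
width: 0.0251
gripper_force: 80.0
```

```bash
python3 go.py .540 .0897 .155
```

```text
t 4.87 p [0.5372 0.0895 0.1796] F [ 0.2 -1.  -2. ] w 0.0251 tilt [-0.003 -0.001 -1.   ] units [-0.1   0.06  0.98]
```

>>> drive_tool:
  rows:
    - [-0.1,0.05,0.3,0]
    - [-0.1,0.05,0.6,0]
    - [-0.1,0.05,0.95,0]
    - [-0.1,0.05,0.95,0]
    - [-0.1,0.05,0.95,0]
    - [-0.1,0.05,0.95,0]
    - [-0.1,0.05,0.95,0]
    - [-0.1,0.05,0.95,0]

```text
clock: 5.53
position: [0.5412, 0.0895, 0.158]
ee_rot: [0.0, 0.224, 0.975, 0.0]
contact_force: [0.3, 0.5, -0.7]
width: 0.0249
gripper_force: 79.3
```

```bash
python3 go.py .540 .0897 .148
```

```text
t 5.53 p [0.5412 0.0895 0.158 ] F [ 0.3  0.5 -0.7] w 0.0249 tilt [ 0.001  0.    -1.   ] units [ 0.05 -0.01  0.4 ]
```

>>> drive_tool:
  rows:
    - [0,0,0.05,0]
    - [0,0,0.1,0]
    - [0,0,0.16,0]
    - [0,0,0.22,0]
    - [0,0,0.28,0]
    - [0,0,0.34,0]
    - [0,0,0.4,0]
    - [0,0,0.4,0]

```text
clock: 6.2
position: [0.541, 0.0898, 0.1486]
ee_rot: [0.0, 0.223, 0.975, 0.0]
contact_force: [-2.4, -0.6, 4.7]
width: 0.0251
gripper_force: 77.1
```

Contact, with the foot at about 0.086 m. I keep going down in small steps.

>>> drive_tool:
  rows:
    - [0,0,0.02,0]
    - [0,0,0.04,0]
    - [0,0,0.06,0]
    - [0,0,0.08,0]
    - [0,0,0.1,0]
    - [0,0,0.12,0]
    - [0,0,0.14,0]
    - [0,0,0.16,0]

```text
clock: 6.87
position: [0.5411, 0.0898, 0.1451]
ee_rot: [0.001, 0.223, 0.975, 0.0]
contact_force: [-2.4, -0.5, 7.3]
width: 0.025
gripper_force: 76.8
```

>>> drive_tool:
  rows:
    - [0,0,0.02,0]
    - [0,0,0.03,0]
    - [0,0,0.04,0]
    - [0,0,0.05,0]
    - [0,0,0.06,0]
    - [0,0,0.07,0]
    - [0,0,0.08,0]
    - [0,0,0.08,0]

```text
clock: 7.53
position: [0.5411, 0.0898, 0.143]
ee_rot: [0.001, 0.223, 0.975, 0.0]
contact_force: [-1.8, -0.5, 7.7]
width: 0.0252
gripper_force: 76.9
```

>>> drive_tool:
  rows:
    - [0,0,0.01,0]
    - [0,0,0.02,0]
    - [0,0,0.03,0]
    - [0,0,0.04,0]
    - [0,0,0.05,0]
    - [0,0,0.06,0]
    - [0,0,0.06,0]
    - [0,0,0.06,0]

```text
clock: 8.2
position: [0.5414, 0.0898, 0.1423]
ee_rot: [0.001, 0.223, 0.975, 0.0]
contact_force: [-4.0, -0.2, 11.1]
width: 0.0248
gripper_force: 76.4
```

>>> drive_tool:
  rows:
    - [0,0,0.01,0]
    - [0,0,0.02,0]
    - [0,0,0.03,0]
    - [0,0,0.04,0]
    - [0,0,0.04,0]
    - [0,0,0.04,0]
    - [0,0,0.04,0]
    - [0,0,0.04,0]

```text
clock: 8.87
position: [0.5418, 0.0897, 0.1423]
ee_rot: [0.002, 0.223, 0.975, 0.0]
contact_force: [-4.5, -0.7, 17.1]
width: 0.0253
gripper_force: 75.7
```

It's on the bars now: the height has stopped changing and the force is rising about 6 N per mm. I press to about 30 N to wedge it.

>>> drive_tool:
  rows:
    - [0,0,0.02,0]
    - [0,0,0.04,0]
    - [0,0,0.06,0]
    - [0,0,0.08,0]
    - [0,0,0.09,0]
    - [0,0,0.09,0]
    - [0,0,0.09,0]
    - [0,0,0.09,0]

```text
clock: 9.53
position: [0.543, 0.0895, 0.1423]
ee_rot: [0.004, 0.223, 0.975, 0.001]
contact_force: [-5.2, -0.7, 26.3]
width: 0.0247
gripper_force: 75.1
```

>>> drive_tool:
  rows:
    - [0,0,0.02,0]
    - [0,0,0.04,0]
    - [0,0,0.04,0]
    - [0,0,0.04,0]
    - [0,0,0.04,0]
    - [0,0,0.04,0]
    - [0,0,0.04,0]
    - [0,0,0.04,0]

```text
clock: 10.2
position: [0.5436, 0.0894, 0.1423]
ee_rot: [0.005, 0.223, 0.975, 0.001]
contact_force: [-5.9, -0.8, 31.5]
width: 0.0252
gripper_force: 74.5
```

31.5 N at the hard stop, so it's wedged. Now I lift off.

>>> drive_tool:
  rows:
    - [0,0,-0.1,0]
    - [0,0,-0.3,0]
    - [0,0,-0.7,0]
    - [0,0,-1.2,0]
    - [0,0,-2,0]
    - [0,0,-2,0]
    - [0,0,-2,0]
    - [0,0,-2,0]

```text
clock: 10.87
position: [0.5404, 0.0896, 0.1849]
ee_rot: [-0.001, 0.224, 0.975, -0.0]
contact_force: [0.0, 0.4, -2.5]
width: 0.0249
gripper_force: 80.3
```

```bash
python3 go.py .5625 -.120 .185
```

```text
t 10.87 p [0.5404 0.0896 0.1849] F [ 0.   0.4 -2.5] w 0.0249 tilt [-0.001  0.    -1.   ] units [-4.45 -7.16 -0.01]
```

>>> drive_tool:
  rows:
    - [-4.45,-7.15,0,0]
    - [-4.45,-7.15,0,0]
    - [-4.45,-7.15,0,0]
    - [-4.45,-7.15,0,0]
    - [-4.45,-7.15,0,0]
    - [-4.45,-7.15,0,0]
    - [-4.45,-7.15,0,0]
    - [-4.45,-7.15,0,0]

```text
clock: 11.53
position: [0.5622, -0.1194, 0.1843]
ee_rot: [-0.002, 0.224, 0.975, 0.001]
contact_force: [-0.5, -0.0, -1.1]
width: 0.025
gripper_force: 78.8
```

```bash
python3 go.py .5625 -.120 .07; python3 - <<'E'
from h import *
im,d=snap("scene","scene2"); P=cloud("scene",d)
h=cv2.cvtColor(im,cv2.COLOR_RGB2HSV); b=(slice(225,330),slice(270,400))
m=(h[...,0]>8)&(h[...,0]<28)&(h[...,1]>120)
for t in('scene0','scene2'):
    Z=np.load(f'pics/{t}.npz');P=cloud("scene",Z['d'])
    mm=np.zeros_like(m);mm[240:285,322:362]=1
    h=cv2.cvtColor(Z['im'],cv2.COLOR_RGB2HSV);q=mm&(h[...,0]>8)&(h[...,0]<28)&(h[...,1]>120)
    print(t,q.sum(),np.percentile(P[q][:,2],[10,25,50,75]))
a=cv2.resize(im[215:335,265:405],(420,360),interpolation=2); b=cv2.resize(im[80:260,150:290],(280,360))
cv2.imwrite('pics/crop3.png',np.hstack([a,b])[:,:,::-1])
E
```

```text
t 11.53 p [ 0.5622 -0.1194  0.1843] F [-0.5 -0.  -1.1] w 0.025 tilt [-0.003  0.002 -1.   ] units [-0.04 -0.02  4.57]
scene0 1154 [0.07731474 0.08678695 0.08800136 0.08891805]
scene2 1090 [0.07486605 0.07934128 0.08037828 0.08130825]
```

View pics/crop3.png

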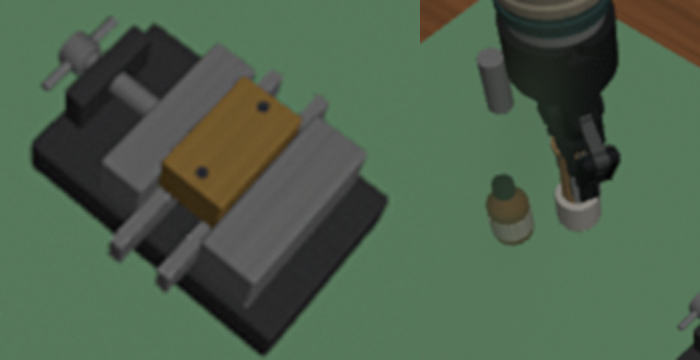

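The block's top now measures 80 mm (it was 88), and both bars are still under it. The tapper hangs upright over its old spot, so I set it down.

>>> drive_tool:
  rows:
    - [0,0,1,0]
    - [0,0,2,0]
    - [0,0,3,0]
    - [0,0,4,0]
    - [0,0,4.4,0]
    - [0,0,4.6,0]
    - [0,0,4.6,0]
    - [0,0,4.6,0]

```text
clock: 12.25
position: [0.564, -0.1193, 0.0717]
ee_rot: [0.001, 0.223, 0.975, 0.0]
contact_force: [0.8, -0.4, -2.2]
width: 0.025
gripper_force: 80.3
```

```bash
python3 go.py .5625 -.120 .0622
```

```text
t 12.25 p [ 0.564  -0.1193  0.0717] F [ 0.8 -0.4 -2.2] w 0.025 tilt [ 0.002 -0.    -1.   ] units [ 0.04 -0.05  0.38]
```

>>> drive_tool:
  rows:
    - [0,0,0.06,0]
    - [0,0,0.12,0]
    - [0,0,0.18,0]
    - [0,0,0.24,0]
    - [0,0,0.3,0]
    - [0,0,0.36,0]
    - [0,0,0.38,0]
    - [0,0,0.38,0]

```text
clock: 12.92
position: [0.5632, -0.1197, 0.0622]
ee_rot: [0.0, 0.224, 0.975, 0.0]
contact_force: [-3.0, 0.4, 4.5]
width: 0.0251
gripper_force: 78.3
```

Standing on the bench with light contact. Release.

>>> drive_tool:
  rows:
    - [0,0,0,0]
    - [0,0,0,0]
    - [0,0,0,0]
    - [0,0,0,0]
    - [0,0,0,0]
    - [0,0,0,0]
    - [0,0,0,0]
    - [0,0,0,0]
  grip: 70
  newtons: 20

```text
clock: 13.58
position: [0.5632, -0.1197, 0.0612]
ee_rot: [-0.0, 0.224, 0.975, 0.0]
contact_force: [-0.4, -0.2, 0.2]
width: 0.07
gripper_force: 0.0
```

>>> drive_tool:
  rows:
    - [0,0,-0.5,0]
    - [0,0,-1,0]
    - [0,0,-2,0]
    - [0,0,-3,0]
    - [0,0,-4,0]
    - [0,0,-5,0]
    - [0,0,-6,0]
    - [0,0,-6,0]

```text
clock: 14.25
position: [0.566, -0.1206, 0.2168]
ee_rot: [0.005, 0.223, 0.975, -0.001]
contact_force: [-0.3, -0.5, 0.5]
width: 0.0699
gripper_force: 0.0
```

>>> drive_tool:
  rows:
    - [2,4,0,0]
    - [4,8,0,0]
    - [4,8,0,0]
    - [4,8,0,0]
    - [4,8,0,0]
    - [4,8,0,0]
    - [4,8,0,0]
    - [4,8,0,0]

```text
clock: 14.92
position: [0.5599, 0.1046, 0.2108]
ee_rot: [-0.0, 0.222, 0.975, -0.0]
contact_force: [-0.6, 0.1, 0.4]
width: 0.0701
gripper_force: 0.0
```

```bash
python3 - <<'E'
from h import *
im,d=snap("scene","scene3"); P=cloud("scene",d); m=np.zeros(d.shape,bool); m[180:245,210:260]=1
q=m&(P[...,2]>.088)&(P[...,2]<.11); print(q.sum(),P[q].mean(0),P[q].max(0)); print(get_state()['clock'],get_state()['contact_force'])
E
```

```text
247 [ 0.56471484 -0.11798717  0.09479526] [ 0.57854309 -0.10401689  0.09975086]
14.9667 [ 0.08026208 -0.17129075 -0.02786718]
```

View pics/scene3.png

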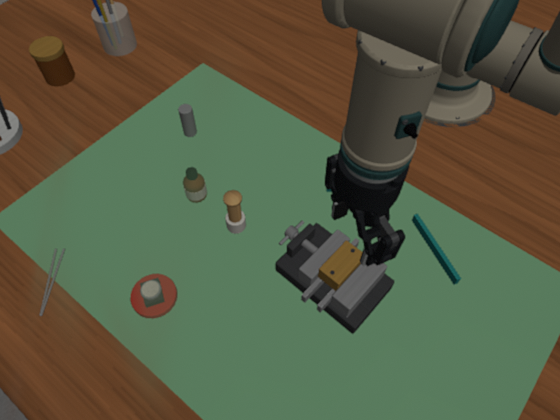

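The tapper stands upright at (234,210), the block is home at (342,262), and the arm is clear of everything.

```bash
python3 -c "
from h import *
print(order.sign_off())"
```

```text
the job is handed in; nothing more can be done
None
```

The job is handed in: I tapped the brass block down with the tapper's foot until it sat hard on the bars (top at 80 mm, pressed to about 31 N), and the tapper stands upright again on its old spot, about 0.21 m from the block; it took about 15 s of the 48 s.

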